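Load the tall jars on the packing lift

TASK

Load the two tall jars onto the sprung packing lift, one standing upright in each of its two bays; the short jars are not part of this order. The tray sinks under the weight: set each jar down on it gently, do not drop it.

Things in the scene. Friction and masses are not known exactly. Their poses are not given: they have to be found in the camera images.
- tall_a_mid (a point): Tall jar: upright cylinder 56 mm across, 100 mm high, white plastic with a blue screw lid (top 24 mm, a good place to grip from above), closed, 0.2 to 0.45 kg. It stands on the bench among short jars of the same make and width but 55 mm high. The point is the jar's centre, 50 mm above its underside; z up, yaw means nothing.
- tall_b_mid (a point): The other tall jar, just alike: upright cylinder 56 mm across, 100 mm high, white plastic with a blue screw lid (top 24 mm, a good place to grip from above), closed, 0.2 to 0.45 kg. It stands on the bench among short jars of the same make and width but 55 mm high. The point is the jar's centre, 50 mm above its underside; z up, yaw means nothing.
- tray_top (a point): Middle of the floor of the lift's aluminium tray, 106 (x) by 190 mm (y); sinks with it; z up. Empty it stands 110 mm above the bench, in a fixed well 130 by 220 mm, 80 high. A rim 12 mm high, 4 thick, and a like divider at y = 0 make two bays, 98 (x) by 89 mm (y) inside, with dark rubber floors, centred at x = 0, y = +46.5 and -46.5 mm.
- tray (a joint): How far the tray has sunk, m: 0 empty and fully up, 0.062 fully down. It sinks about 7 mm per newton (one jar 10 to 27 mm, both 24 to 56 mm), so a released jar goes on down with it; well damped, it settles within a second without bouncing.
Mind the look-alikes: they are no part of the job. Leave any yellow look-alike of the part that bears tall_a_mid alone.

How it is judged:
By the outcome, as a careful person would: the job done as asked, in the order asked, and still so for the second after the job is handed in, with the robot touching nothing.
It also fails if it takes over 58 s, if anything falls off the work surface, if the arm or the gripper's body presses on something with over 40 N, if the wrist force passes 120 N, or if a joint passes its speed limit or range.

ROBOT

A 6-joint arm with a two-finger parallel gripper is mounted at the origin on the work surface. World frame = base frame: x ahead of the robot, y to its left, z up, the work surface at z = 0. Lengths are in m, angles in rad, forces in N, time in s.
With the tool pointing down it reaches from about 0.3 to 0.875 m from the base axis. Payload 6.4 kg.
Tool frame: the origin (TCP) lies at the very end of the fingers, on their centre line; the grasp point (between the pads) lies 19 mm behind it; z points along the fingers, y is the line along which they close (so a half turn about z gives the same grasp; the last joint's range is limited). The gripper opens to 88 mm and grips with 3 to 60 N. Pads are 18 mm wide; open, the fingers measure 123 mm over their backs; the gripper's body (75 mm by 187 mm) begins 45 mm behind the grasp point.
Start: joints at [-1.314, 0.181, 1.607, -0, 1.354, -0.206], TCP at [0.257, -0.515, 0.239] pointing down, gripper open.
Joint ranges: [-2.99, 2.99], [-0.89, 2.07], [0.3, 2.58], [-1.14, 4.28], [0, 2.63], [-3.12, 3.12]. Speed limits (rad/s): [2.57, 2.57, 3.01, 3.14, 3.14, 3.14].

INTERFACE

Orientations are given as a unit quaternion [w, x, y, z].
In Python, from station import arm, viewer, ticket gives the robot as it stands. The module is installed in compiled form; this text tells all that it offers.
- The arm moves only by the tool step_arm, never from a script. Its argument "targets" is a list of rows, each an object of numbers: "ax", "ay", "az": the turn, a rotation vector about the tool's x, y, z each as a share of 0.12 rad, from -1 to 1; "tx", "ty", "tz": the shift along the tool's x, y, z each as a share of 4 cm, from -1 to 1; "claw": the opening, from 0 (shut) to 1 (fully open). A call has 1 to 5 rows; each row shifts and turns the commanded pose from where the row before left it, along the tool's axes as they then stand; what a row does not reach is not made up. A row lasts 1/12 s, in which the tool goes at most 41.7 mm and 7.16 degrees, less where a joint would pass 70% of its speed; a pose out of reach is approached as far as the arm can. A call with a number of a shift or a turn outside -1 to 1 is refused whole. A call with a gripper value outside its range is refused whole. The fingers move at their own pace and stop on an object; "force" is the grip in N (left out, the last holds). Time passes only in rows, so rows that do not move let the fingers close. It gives the time, the measured TCP pose, the force, the opening and the grip force at its end, in the units of the state.
- arm.state(): the state, without advancing time (a new reading comes with each control period).
- viewer.capture(name): name is "scene" or "top" or "wrist"; returns a dict with "frame" (400x640x3 uint8, red, green, blue), "fov_y" (degrees; the focal length in pixels is half the picture's height over the tangent of half this angle, whatever the lens; pixels are square), "cx", "cy" (the principal point, pixels), "R" (3x3) and "t" (3): a world point X has camera coordinates R X + t. Camera axes: x right, y down, z forward; pixel columns grow to the right and rows downward; lengths in m; the calibration is good to about 2 mm. A picture is of the moment at which its call begins. There is no depth.
- ticket.sign_off(): hands the job in; it is judged then, once.
The state is a dict: "t": time; "joints": joint angles; "qd": joint speeds; "effort": joint torques, N m; "position": TCP position; "eef_rot": TCP orientation; "contact_force": force on the tool from outside, world axes, zero at the start; "moment": the same for the moment, N m; "width": finger opening in m; "grip_force": force on a finger pad.
Only numpy, scipy, OpenCV 4.12 (cv2) and the standard library are available. Lean on these libraries where they do the work, as an engineer would, in place of code of your own. Each camera call takes 0.05 s, during which the arm holds its last target. There are 200 camera calls.

## Working session

There is one attempt and no reset: what is moved stays moved. The work goes in short steps, Python scripts to look and compute and a tool call to move; the robot and the scene stay as the last step left them, time stands still between calls to the robot, and variables do not carry over. Pictures are saved under pics/ and viewed, at most 10 in all, crops included, and the job is handed in when it is done.

Besides the shell and the picture viewer there is one more tool, called after "Call:" as a command line: name --argument value ..., lists and objects as JSON in quotes. step_arm: Moves the arm, as the interface text tells. Its arguments: {"type":"object","properties":{"targets":{"type":"array","items":{"type":"object","properties":{"ax":{"type":"number"},"ay":{"type":"number"},"az":{"type":"number"},"tx":{"type":"number"},"ty":{"type":"number"},"tz":{"type":"number"},"claw":{"type":"number"}}}},"force":{"type":"number"}},"required":["targets"]}

```bash
mkdir -p pics; cat > h.py <<'E'
import numpy as np, cv2
from station import arm, viewer, ticket
def cap(n,fn=None):
    c=viewer.capture(n)
    if fn: cv2.imwrite('pics/'+fn,c['frame'][:,:,::-1])
    return c
def ray(c,u,v,z):
    f=200/np.tan(np.radians(c['fov_y'])/2); R=np.array(c['R']);t=np.array(c['t'])
    d=R.T@np.array([(u-c['cx'])/f,(v-c['cy'])/f,1]); o=-R.T@t
    return o+d*(z-o[2])/d[2]
def proj(c,X):
    f=200/np.tan(np.radians(c['fov_y'])/2); p=np.array(c['R'])@np.array(X)+np.array(c['t'])
    return p[:2]/p[2]*f+[c['cx'],c['cy']]
E
python3 - <<'E'
from h import *
import pickle
for n in('scene','top'):
    c=cap(n,n+'1.png'); pickle.dump(c,open(n+'.pkl','wb')); print(n,c['fov_y'],-np.array(c['R']).T@c['t'])
s=arm.state();print(s['t'],s['position'],s['eef_rot'],s['width'])
E
```

```text
scene 55.7959998066003 [0.84532799 0.47392317 0.72959039]
top 51.814293363128854 [ 0.36076691 -0.05981319  0.95432996]
0.1 [ 0.25660329 -0.51404737  0.23792049] [-7.62419809e-04  9.73349804e-01  2.29324174e-01 -2.32934704e-05] 0.08828535246730482
```

View pics/scene1.png

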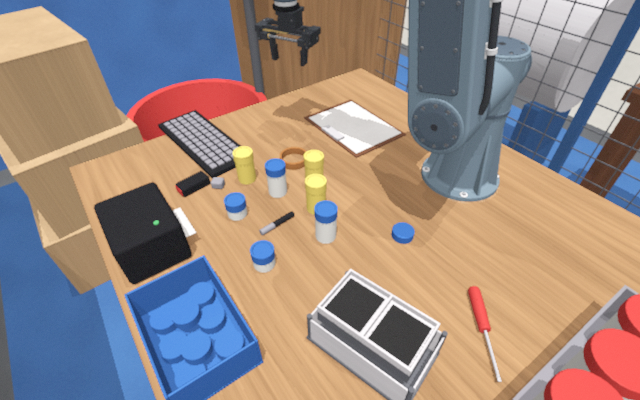

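View pics/top1.png

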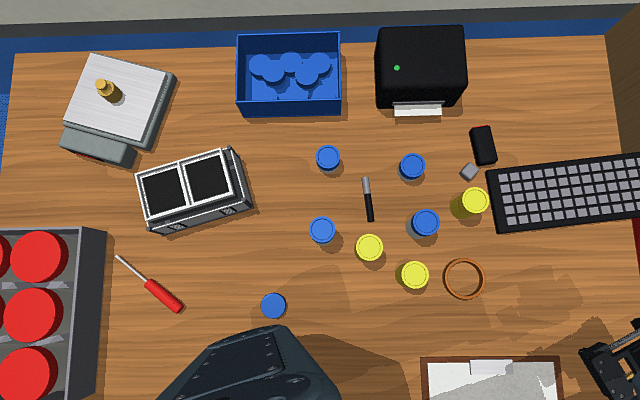

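Blue lids:
- Scene (275,178) / top (425,223) and scene (326,222) / top (322,230): tall white bodies, so these are the two jars.
- Scene (235,207) / top (412,166) and scene (263,256) / top (328,157): short jars.
- Scene (403,233) / top (273,305): a loose lid.
- The three yellow jars are look-alikes.

Next I'll measure the candidates and confirm in an enlarged crop.

```bash
python3 - <<'E'
from h import *
import pickle
T=pickle.load(open('top.pkl','rb'));S=pickle.load(open('scene.pkl','rb'))
hsv=cv2.cvtColor(T['frame'],cv2.COLOR_RGB2HSV)
for nm,lo,hi in(('blue',(100,120,90),(120,255,255)),('yel',(22,120,120),(35,255,255))):
    m=cv2.inRange(hsv,lo,hi); n,_,st,ce=cv2.connectedComponentsWithStats(m)
    for i in range(1,n):
        if 250<st[i,4]<1500:
            u,v=st[i,0]+(st[i,2]-1)/2,st[i,1]+(st[i,3]-1)/2
            for z in (.1,.055):
                p=ray(T,u,v,z); print(nm,st[i,:5],z,p.round(4),'scene px top',proj(S,p).round(0))
for q in((136,177),(231,149),(244,202),(148,222),(245,206),(148,234)): print(q,ray(T,*q,.122).round(4))
a=cv2.resize(S['frame'][140:290,200:360],None,fx=3.5,fy=3.5,interpolation=cv2.INTER_CUBIC)[:,:,::-1]
cv2.imwrite('pics/c1.png',a)
cv2.imwrite('pics/c2.png',cv2.resize(T['frame'][135:245,125:265],None,fx=5,fy=5,interpolation=cv2.INTER_CUBIC)[:,:,::-1])
E
```

```text
blue [316 145  24  24 459] 0.1 [ 0.6181 -0.0568  0.1   ] scene px top [265. 232.]
blue [316 145  24  24 459] 0.055 [ 0.6317 -0.0566  0.055 ] scene px top [262. 248.]
blue [400 153  25  25 472] 0.1 [ 0.595  -0.2362  0.1   ] scene px top [238. 186.]
blue [400 153  25  25 472] 0.055 [ 0.6073 -0.2454  0.055 ] scene px top [235. 198.]
blue [413 209  27  27 564] 0.1 [ 0.4722 -0.2585  0.1   ] scene px top [275. 164.]
blue [413 209  27  27 564] 0.055 [ 0.4781 -0.2689  0.055 ] scene px top [273. 175.]
blue [309 216  26  27 550] 0.1 [ 0.4616 -0.0414  0.1   ] scene px top [326. 207.]
blue [309 216  26  27 550] 0.055 [ 0.4669 -0.0404  0.055 ] scene px top [324. 221.]
blue [261 293  25  25 491] 0.1 [0.3083 0.0596 0.1   ] scene px top [402. 205.]
blue [261 293  25  25 491] 0.055 [0.3055 0.0659 0.055 ] scene px top [402. 219.]
yel [462 187  28  27 574] 0.1 [ 0.5165 -0.3636  0.1   ] scene px top [242. 151.]
yel [462 187  28  27 574] 0.055 [ 0.5247 -0.3796  0.055 ] scene px top [239. 162.]
yel [356 234  27  27 589] 0.1 [ 0.4225 -0.1388  0.1   ] scene px top [315. 180.]
yel [356 234  27  27 589] 0.055 [ 0.4257 -0.1429  0.055 ] scene px top [314. 192.]
yel [401 261  28  28 623] 0.1 [ 0.3652 -0.2289  0.1   ] scene px top [313. 155.]
yel [401 261  28  28 623] 0.055 [ 0.3654 -0.2378  0.055 ] scene px top [312. 166.]
(136, 177) [0.5765 0.3478 0.122 ]
(231, 149) [0.6329 0.1472 0.122 ]
(244, 202) [0.5181 0.1176 0.122 ]
(148, 222) [0.4801 0.3167 0.122 ]
(245, 206) [0.5096 0.1154 0.122 ]
(148, 234) [0.4552 0.3153 0.122 ]
```

View pics/c1.png

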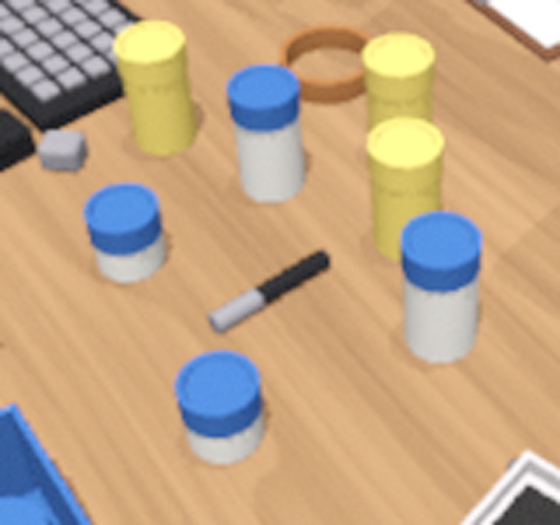

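View pics/c2.png

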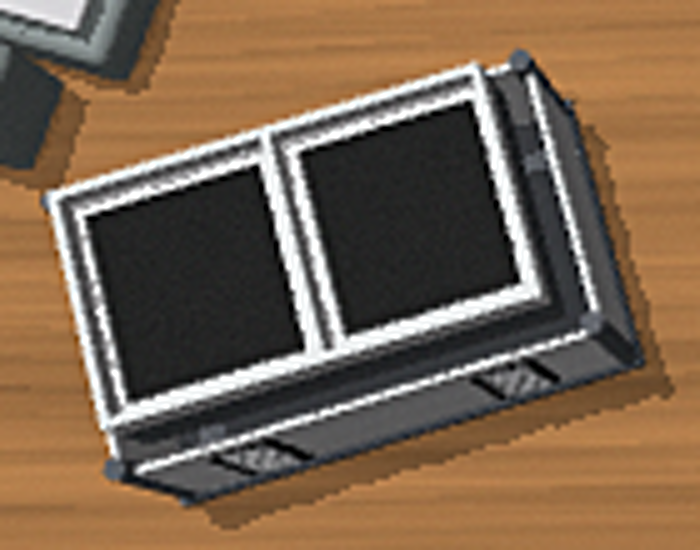

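The crop confirms the tall pair: lids at crop (264,90) and (440,240). Both stand on long white bodies, while the short jars are at (124,230) and (220,400). The top-view positions at z=0.1 project within 2 px of the lids in the scene view. The tray rim corners in the second crop are (52,195), (480,68), (545,300) and (108,425).

```bash
python3 - <<'E'
from h import *
import pickle
T=pickle.load(open('top.pkl','rb'))
q=[np.array([u/5+125-.4,v/5+135-.4]) for u,v in((52,195),(480,68),(545,300),(108,425))]
P=np.array([ray(T,*a,.122) for a in q])
print(P.round(4)); print([np.linalg.norm(P[i]-P[(i+1)%4]).round(4) for i in range(4)])
c=P.mean(0); d=(P[0]-P[1]+P[3]-P[2])[:2]; d/=np.linalg.norm(d); print(c,np.degrees(np.arctan2(d[1],d[0])))
print('far',c[:2]+.0465*d,'near',c[:2]-.0465*d)
E
```

```text
[[0.5839 0.3504 0.122 ]
 [0.6352 0.1695 0.122 ]
 [0.5342 0.1396 0.122 ]
 [0.4852 0.3207 0.122 ]]
[np.float64(0.1881), np.float64(0.1054), np.float64(0.1876), np.float64(0.1031)]
[0.5596299  0.24505243 0.122     ] 105.4842497349302
far [0.54721564 0.28986466] near [0.57204417 0.2002402 ]
```

Call:
step_arm --targets '[{"az":-1,"claw":1},{"az":-1,"claw":1},{"az":-1,"claw":1},{"az":-1,"claw":1},{"az":-1,"claw":1}]'

```text
schema error: expected keys ax, ay, az, tx, ty, tz, claw
```

Call:
step_arm --targets '[{"az":-1,"claw":1},{"az":-1,"claw":1},{"az":-1,"claw":1},{"az":-1,"claw":1},{"az":-1,"claw":1}]'

```text
schema error: expected keys ax, ay, az, tx, ty, tz, claw
```

Call:
step_arm --targets '[{"az":-1,"claw":1},{"az":-0.5,"claw":1},{"claw":1},{"claw":1}]'

```text
schema error: expected keys ax, ay, az, tx, ty, tz, claw
```

Tray sides measure 188 × 104 mm (190 × 106 given), so the tray fit is good. Every move row needs all seven keys.

Call:
step_arm --targets '[{"ax":0,"ay":0,"az":-1,"tx":0,"ty":0,"tz":0,"claw":1},{"ax":0,"ay":0,"az":-1,"tx":0,"ty":0,"tz":0,"claw":1},{"ax":0,"ay":0,"az":-1,"tx":0,"ty":0,"tz":0,"claw":1},{"ax":0,"ay":0,"az":-1,"tx":0,"ty":0,"tz":0,"claw":1},{"ax":0,"ay":0,"az":-1,"tx":0,"ty":0,"tz":0,"claw":1}]'

```text
t: 0.52
position: [0.2567, -0.5142, 0.2382]
eef_rot: [-0.0, 0.861, 0.509, 0.0]
contact_force: [0.2, 0.3, 0.1]
width: 0.0883
grip_force: 0.0
```

Call:
step_arm --targets '[{"ax":0,"ay":0,"az":-1,"tx":0,"ty":0,"tz":0,"claw":1},{"ax":0,"ay":0,"az":-1,"tx":0,"ty":0,"tz":0,"claw":1},{"ax":0,"ay":0,"az":-1,"tx":0,"ty":0,"tz":0,"claw":1},{"ax":0,"ay":0,"az":-1,"tx":0,"ty":0,"tz":0,"claw":1},{"ax":0,"ay":0,"az":-1,"tx":0,"ty":0,"tz":0,"claw":1}]'

```text
t: 0.93
position: [0.2566, -0.5142, 0.2382]
eef_rot: [-0.0, 0.672, 0.741, 0.0]
contact_force: [-0.5, 0.3, 0.6]
width: 0.0881
grip_force: 0.0
```

Call:
step_arm --targets '[{"ax":0,"ay":0,"az":-1,"tx":0,"ty":0,"tz":0,"claw":1},{"ax":0,"ay":0,"az":-0.5,"tx":0,"ty":0,"tz":0,"claw":1},{"ax":0,"ay":0,"az":0,"tx":0,"ty":0,"tz":0,"claw":1}]'

```text
t: 1.18
position: [0.2566, -0.5142, 0.2382]
eef_rot: [-0.0, 0.604, 0.797, 0.0]
contact_force: [1.0, 0.0, 0.0]
width: 0.0881
grip_force: 0.0
```

```bash
cat >> h.py <<'E'
from scipy.spatial.transform import Rotation as Ro
def go(*X):
    s=arm.state(); q=s['eef_rot']; R=Ro.from_quat([q[1],q[2],q[3],q[0]]).as_matrix()
    print('t',s['t'],'p',np.round(s['position'],4),'F',np.round(s['contact_force'],2),'w',s['width'],'g',s['grip_force'])
    print('yaw x',np.degrees(np.arctan2(R[1,0],R[0,0])).round(2),'z',R[:,2].round(4))
    p=np.array(s['position'])
    for x in X: x=np.array(x); print(x,'units',(R.T@(x-p)/.04).round(3)); p=x
E
python3 -c "
from h import *
B=[.4722,-.2585]
go(B+[.16],B+[.069],B+[.26],[.5472,.2899,.26],[.5472,.2899,.185])"
```

```text
t 1.1833 p [ 0.2566 -0.5142  0.2382] F [1.04 0.02 0.05] w 0.08806755129388473 g 0.0
yaw x 105.7 z [-3.e-04  9.e-04 -1.e+00]
[ 0.4722 -0.2585  0.16  ] units [4.695 6.919 1.96 ]
[ 0.4722 -0.2585  0.069 ] units [-2.000e-03  0.000e+00  2.275e+00]
[ 0.4722 -0.2585  0.26  ] units [ 4.000e-03 -0.000e+00 -4.775e+00]
[0.5472 0.2899 0.26  ] units [1.2691e+01 5.5160e+00 1.2000e-02]
[0.5472 0.2899 0.185 ] units [-0.002  0.     1.875]
```

Call:
step_arm --targets '[{"ax":0,"ay":0,"az":0,"tx":0.47,"ty":0.692,"tz":0,"claw":1},{"ax":0,"ay":0,"az":0,"tx":0.47,"ty":0.692,"tz":0,"claw":1},{"ax":0,"ay":0,"az":0,"tx":0.47,"ty":0.692,"tz":0,"claw":1},{"ax":0,"ay":0,"az":0,"tx":0.47,"ty":0.692,"tz":0,"claw":1},{"ax":0,"ay":0,"az":0,"tx":0.47,"ty":0.692,"tz":0,"claw":1}]'

```text
t: 1.6
position: [0.3654, -0.3854, 0.2385]
eef_rot: [-0.0, 0.606, 0.796, 0.0]
contact_force: [1.4, -0.8, 0.4]
width: 0.0882
grip_force: 0.0
```

Call:
step_arm --targets '[{"ax":0,"ay":0,"az":0,"tx":0.47,"ty":0.692,"tz":0,"claw":1},{"ax":0,"ay":0,"az":0,"tx":0.47,"ty":0.692,"tz":0,"claw":1},{"ax":0,"ay":0,"az":0,"tx":0.47,"ty":0.692,"tz":0,"claw":1},{"ax":0,"ay":0,"az":0,"tx":0.47,"ty":0.692,"tz":0,"claw":1},{"ax":0,"ay":0,"az":0,"tx":0.47,"ty":0.692,"tz":0,"claw":1}]'

```text
t: 2.02
position: [0.4736, -0.2575, 0.2386]
eef_rot: [-0.0, 0.606, 0.796, 0.0]
contact_force: [0.1, -0.1, -0.6]
width: 0.0883
grip_force: 0.0
```

Call:
step_arm --targets '[{"ax":0,"ay":0,"az":0,"tx":0,"ty":0,"tz":0.6,"claw":1},{"ax":0,"ay":0,"az":0,"tx":0,"ty":0,"tz":0.6,"claw":1},{"ax":0,"ay":0,"az":0,"tx":0,"ty":0,"tz":0.4,"claw":1},{"ax":0,"ay":0,"az":0,"tx":0,"ty":0,"tz":0,"claw":1}]'

```text
t: 2.35
position: [0.471, -0.2569, 0.1707]
eef_rot: [-0.004, 0.605, 0.796, 0.0]
contact_force: [-0.7, 0.8, -0.6]
width: 0.0882
grip_force: 0.0
```

```bash
python3 -c "
from h import *
B=[.4722,-.2585]
c=cap('wrist','w1.png'); print('lid px',proj(c,B+[.1]).round(0))
go(B+[.069])"
```

```text
lid px [316. 215.]
t 2.4 p [ 0.4718 -0.2579  0.1728] F [-0.18  0.02  0.08] w 0.08829930578272033 g 0.0
yaw x 105.5 z [-0.0034  0.003  -1.    ]
[ 0.4722 -0.2585  0.069 ] units [-0.028  0.013  2.595]
```

View pics/w1.png

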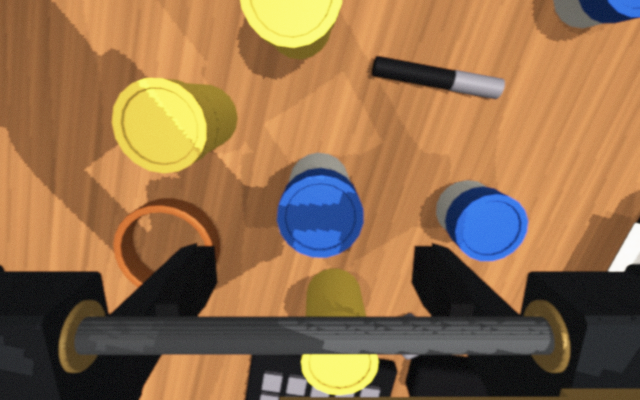

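The target lid is at (320,215), against a predicted (316,215), and is centred between the open fingers. I'll descend and grip.

Call:
step_arm --targets '[{"ax":0,"ay":0,"az":0,"tx":0,"ty":0,"tz":0.6,"claw":1},{"ax":0,"ay":0,"az":0,"tx":0,"ty":0,"tz":0.6,"claw":1},{"ax":0,"ay":0,"az":0,"tx":0,"ty":0,"tz":0.6,"claw":1},{"ax":0,"ay":0,"az":0,"tx":0,"ty":0,"tz":0.5,"claw":1},{"ax":0,"ay":0,"az":0,"tx":0,"ty":0,"tz":0.25,"claw":1}]'

```text
t: 2.82
position: [0.4723, -0.259, 0.0717]
eef_rot: [-0.001, 0.605, 0.796, 0.0]
contact_force: [0.6, 0.4, 0.0]
width: 0.0882
grip_force: 0.0
```

Call:
step_arm --targets '[{"ax":0,"ay":0,"az":0,"tx":0,"ty":0,"tz":0,"claw":1},{"ax":0,"ay":0,"az":0,"tx":0,"ty":0,"tz":0,"claw":0.4},{"ax":0,"ay":0,"az":0,"tx":0,"ty":0,"tz":0,"claw":0.4},{"ax":0,"ay":0,"az":0,"tx":0,"ty":0,"tz":0,"claw":0.4},{"ax":0,"ay":0,"az":0,"tx":0,"ty":0,"tz":0,"claw":0.4}]' --force 25

```text
t: 3.23
position: [0.4737, -0.2598, 0.0742]
eef_rot: [0.001, 0.605, 0.796, -0.0]
contact_force: [0.8, -0.3, -0.2]
width: 0.0637
grip_force: 0.0
```

Call:
step_arm --targets '[{"ax":0,"ay":0,"az":0,"tx":0,"ty":0,"tz":0,"claw":0.4},{"ax":0,"ay":0,"az":0,"tx":0,"ty":0,"tz":0,"claw":0.4},{"ax":0,"ay":0,"az":0,"tx":0,"ty":0,"tz":0,"claw":0.4},{"ax":0,"ay":0,"az":0,"tx":0,"ty":0,"tz":0,"claw":0.4}]'

```text
t: 3.57
position: [0.4738, -0.2596, 0.0738]
eef_rot: [0.001, 0.605, 0.796, 0.0]
contact_force: [1.8, -0.1, 6.2]
width: 0.0551
grip_force: 25.0
```

Call:
step_arm --targets '[{"ax":0,"ay":0,"az":0,"tx":0,"ty":0,"tz":-0.3,"claw":0.4},{"ax":0,"ay":0,"az":0,"tx":0,"ty":0,"tz":-0.6,"claw":0.4},{"ax":0,"ay":0,"az":0,"tx":0,"ty":0,"tz":-0.8,"claw":0.4},{"ax":0,"ay":0,"az":0,"tx":0,"ty":0,"tz":-0.8,"claw":0.4},{"ax":0,"ay":0,"az":0,"tx":0,"ty":0,"tz":-0.8,"claw":0.4}]'

```text
t: 3.98
position: [0.4716, -0.2583, 0.2054]
eef_rot: [-0.002, 0.605, 0.796, -0.0]
contact_force: [1.2, -0.4, -2.7]
width: 0.0555
grip_force: 25.0
```

Call:
step_arm --targets '[{"ax":0,"ay":0,"az":0,"tx":0,"ty":0,"tz":-0.8,"claw":0.4},{"ax":0,"ay":0,"az":0,"tx":0,"ty":0,"tz":-0.5,"claw":0.4},{"ax":0,"ay":0,"az":0,"tx":0,"ty":0,"tz":0,"claw":0.4},{"ax":0,"ay":0,"az":0,"tx":0,"ty":0,"tz":0,"claw":0.4},{"ax":0,"ay":0,"az":0,"tx":0,"ty":0,"tz":0,"claw":0.4}]'

```text
t: 4.4
position: [0.4717, -0.2582, 0.2545]
eef_rot: [-0.002, 0.605, 0.796, 0.0]
contact_force: [-0.1, -0.6, -3.9]
width: 0.0553
grip_force: 25.0
```

```bash
python3 -c "
from h import *
go([.5472,.2899,.26])"
```

```text
t 4.4 p [ 0.4717 -0.2582  0.2545] F [-0.13 -0.63 -3.94] w 0.055321109393520106 g 24.96321645565331
yaw x 105.58 z [-0.003   0.0024 -1.    ]
[0.5472 0.2899 0.26  ] units [12.692  5.499 -0.11 ]
```

Call:
step_arm --targets '[{"ax":0,"ay":0,"az":0,"tx":0.3,"ty":0.13,"tz":-0.1,"claw":0.4},{"ax":0,"ay":0,"az":0,"tx":0.6,"ty":0.26,"tz":0,"claw":0.4},{"ax":0,"ay":0,"az":0,"tx":0.7,"ty":0.3,"tz":0,"claw":0.4},{"ax":0,"ay":0,"az":0,"tx":0.7,"ty":0.3,"tz":0,"claw":0.4},{"ax":0,"ay":0,"az":0,"tx":0.7,"ty":0.3,"tz":0,"claw":0.4}]'

```text
t: 4.82
position: [0.4892, -0.1272, 0.2587]
eef_rot: [-0.002, 0.605, 0.796, -0.0]
contact_force: [0.6, -0.2, -3.3]
width: 0.0552
grip_force: 25.0
```

Call:
step_arm --targets '[{"ax":0,"ay":0,"az":0,"tx":0.7,"ty":0.3,"tz":0,"claw":0.4},{"ax":0,"ay":0,"az":0,"tx":0.7,"ty":0.3,"tz":0,"claw":0.4},{"ax":0,"ay":0,"az":0,"tx":0.7,"ty":0.3,"tz":0,"claw":0.4},{"ax":0,"ay":0,"az":0,"tx":0.7,"ty":0.3,"tz":0,"claw":0.4},{"ax":0,"ay":0,"az":0,"tx":0.7,"ty":0.3,"tz":0,"claw":0.4}]'

```text
t: 5.23
position: [0.5091, 0.0238, 0.2588]
eef_rot: [-0.002, 0.605, 0.796, -0.001]
contact_force: [-0.0, -0.0, -3.4]
width: 0.0557
grip_force: 25.0
```

Call:
step_arm --targets '[{"ax":0,"ay":0,"az":0,"tx":0.7,"ty":0.3,"tz":0,"claw":0.4},{"ax":0,"ay":0,"az":0,"tx":0.7,"ty":0.3,"tz":0,"claw":0.4},{"ax":0,"ay":0,"az":0,"tx":0.7,"ty":0.3,"tz":0,"claw":0.4},{"ax":0,"ay":0,"az":0,"tx":0.7,"ty":0.3,"tz":0,"claw":0.4},{"ax":0,"ay":0,"az":0,"tx":0.7,"ty":0.3,"tz":0,"claw":0.4}]'

```text
t: 5.65
position: [0.529, 0.1745, 0.2586]
eef_rot: [-0.002, 0.605, 0.797, -0.001]
contact_force: [1.0, -0.3, -2.8]
width: 0.0555
grip_force: 25.0
```

Call:
step_arm --targets '[{"ax":0,"ay":0,"az":0,"tx":0.7,"ty":0.3,"tz":0,"claw":0.4},{"ax":0,"ay":0,"az":0,"tx":0.7,"ty":0.3,"tz":0,"claw":0.4},{"ax":0,"ay":0,"az":0,"tx":0.6,"ty":0.26,"tz":0,"claw":0.4},{"ax":0,"ay":0,"az":0,"tx":0.3,"ty":0.13,"tz":0,"claw":0.4},{"ax":0,"ay":0,"az":0,"tx":0,"ty":0,"tz":0,"claw":0.4}]'

```text
t: 6.07
position: [0.5425, 0.2743, 0.2586]
eef_rot: [-0.001, 0.603, 0.797, -0.001]
contact_force: [-0.6, -0.0, -4.0]
width: 0.0556
grip_force: 25.0
```

```bash
python3 -c "
from h import *
go([.5472,.2899,.26],[.5472,.2899,.19])
c=cap('scene','s2.png')"
```

```text
t 6.0667 p [0.5425 0.2743 0.2586] F [-0.59 -0.05 -3.95] w 0.05564524805770365 g 24.962743716314435
yaw x 105.78 z [-3.6e-03 -1.0e-04 -1.0e+00]
[0.5472 0.2899 0.26  ] units [ 0.342  0.218 -0.035]
[0.5472 0.2899 0.19  ] units [-0.002  0.006  1.75 ]
```

View pics/s2.png

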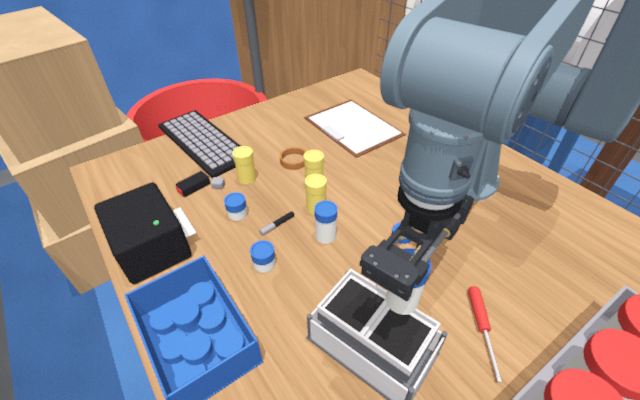

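The jar hangs upright from the gripper at about (407,290), just above the tray. A small correction, then a slow descent.

Call:
step_arm --targets '[{"ax":0,"ay":0,"az":0,"tx":0.34,"ty":0.22,"tz":0,"claw":0.4},{"ax":0,"ay":0,"az":0,"tx":0,"ty":0,"tz":0.4,"claw":0.4},{"ax":0,"ay":0,"az":0,"tx":0,"ty":0,"tz":0.5,"claw":0.4},{"ax":0,"ay":0,"az":0,"tx":0,"ty":0,"tz":0.4,"claw":0.4},{"ax":0,"ay":0,"az":0,"tx":0,"ty":0,"tz":0.25,"claw":0.4}]'

```text
t: 6.53
position: [0.5475, 0.2852, 0.1958]
eef_rot: [-0.001, 0.605, 0.796, -0.002]
contact_force: [-0.6, -0.2, -3.1]
width: 0.0553
grip_force: 25.0
```

Call:
step_arm --targets '[{"ax":0,"ay":0,"az":0,"tx":0,"ty":0,"tz":0.06,"claw":0.4},{"ax":0,"ay":0,"az":0,"tx":0,"ty":0,"tz":0.06,"claw":0.4},{"ax":0,"ay":0,"az":0,"tx":0,"ty":0,"tz":0.06,"claw":0.4},{"ax":0,"ay":0,"az":0,"tx":0,"ty":0,"tz":0.06,"claw":0.4},{"ax":0,"ay":0,"az":0,"tx":0,"ty":0,"tz":0.06,"claw":0.4}]'

```text
t: 6.95
position: [0.5495, 0.2871, 0.1876]
eef_rot: [0.001, 0.605, 0.796, 0.001]
contact_force: [0.1, 0.1, -2.8]
width: 0.0556
grip_force: 25.0
```

Call:
step_arm --targets '[{"ax":0,"ay":0,"az":0,"tx":0,"ty":0,"tz":0,"claw":0.4},{"ax":0,"ay":0,"az":0,"tx":0,"ty":0,"tz":0,"claw":0.4},{"ax":0,"ay":0,"az":0,"tx":0,"ty":0,"tz":0,"claw":0.4}]'

```text
t: 7.2
position: [0.5491, 0.2871, 0.1871]
eef_rot: [0.0, 0.605, 0.796, 0.0]
contact_force: [0.1, 0.5, -2.6]
width: 0.0553
grip_force: 25.0
```

```bash
python3 -c "
from h import *
go([.5472,.2899,.17])
"
```

```text
t 7.2 p [0.5491 0.2871 0.1871] F [ 0.09  0.48 -2.6 ] w 0.05529470334097608 g 24.963693441823125
yaw x 105.59 z [ 5.e-04  1.e-04 -1.e+00]
[0.5472 0.2899 0.17  ] units [ 0.079 -0.027  0.426]
```

Call:
step_arm --targets '[{"ax":0,"ay":0,"az":0,"tx":0,"ty":0,"tz":0.06,"claw":0.4},{"ax":0,"ay":0,"az":0,"tx":0,"ty":0,"tz":0.06,"claw":0.4},{"ax":0,"ay":0,"az":0,"tx":0,"ty":0,"tz":0.06,"claw":0.4},{"ax":0,"ay":0,"az":0,"tx":0,"ty":0,"tz":0.06,"claw":0.4},{"ax":0,"ay":0,"az":0,"tx":0,"ty":0,"tz":0.06,"claw":0.4}]'

```text
t: 7.62
position: [0.5493, 0.2872, 0.1748]
eef_rot: [0.0, 0.605, 0.796, 0.0]
contact_force: [2.5, 1.3, -1.2]
width: 0.0553
grip_force: 25.0
```

Call:
step_arm --targets '[{"ax":0,"ay":0,"az":0,"tx":0,"ty":0,"tz":0,"claw":0.4},{"ax":0,"ay":0,"az":0,"tx":0,"ty":0,"tz":0,"claw":0.4},{"ax":0,"ay":0,"az":0,"tx":0,"ty":0,"tz":0,"claw":0.4}]'

```text
t: 7.87
position: [0.549, 0.287, 0.1748]
eef_rot: [-0.0, 0.605, 0.796, 0.0]
contact_force: [0.2, 0.5, -1.6]
width: 0.0556
grip_force: 25.0
```

Call:
step_arm --targets '[{"ax":0,"ay":0,"az":0,"tx":0,"ty":0,"tz":0.06,"claw":0.4},{"ax":0,"ay":0,"az":0,"tx":0,"ty":0,"tz":0.06,"claw":0.4},{"ax":0,"ay":0,"az":0,"tx":0,"ty":0,"tz":0.06,"claw":0.4},{"ax":0,"ay":0,"az":0,"tx":0,"ty":0,"tz":0,"claw":0.4},{"ax":0,"ay":0,"az":0,"tx":0,"ty":0,"tz":0,"claw":0.4}]'

```text
t: 8.28
position: [0.5489, 0.2871, 0.1674]
eef_rot: [-0.0, 0.605, 0.796, -0.0]
contact_force: [0.8, 0.4, -0.8]
width: 0.0554
grip_force: 25.0
```

Call:
step_arm --targets '[{"ax":0,"ay":0,"az":0,"tx":0,"ty":0,"tz":0,"claw":0.4},{"ax":0,"ay":0,"az":0,"tx":0,"ty":0,"tz":0,"claw":0.4}]'

```text
t: 8.45
position: [0.549, 0.2871, 0.1676]
eef_rot: [0.0, 0.605, 0.796, 0.0]
contact_force: [0.4, -0.2, -0.1]
width: 0.0555
grip_force: 25.0
```

Call:
step_arm --targets '[{"ax":0,"ay":0,"az":0,"tx":0,"ty":0,"tz":0,"claw":0.4}]'

```text
t: 8.53
position: [0.549, 0.2871, 0.1676]
eef_rot: [0.0, 0.605, 0.796, 0.0]
contact_force: [-0.5, 0.6, -0.6]
width: 0.0555
grip_force: 25.0
```

Call:
step_arm --targets '[{"ax":0,"ay":0,"az":0,"tx":0,"ty":0,"tz":0.05,"claw":0.4},{"ax":0,"ay":0,"az":0,"tx":0,"ty":0,"tz":0.05,"claw":0.4},{"ax":0,"ay":0,"az":0,"tx":0,"ty":0,"tz":0,"claw":0.4},{"ax":0,"ay":0,"az":0,"tx":0,"ty":0,"tz":0,"claw":0.4}]'

```text
t: 8.87
position: [0.549, 0.287, 0.1634]
eef_rot: [0.0, 0.605, 0.796, -0.0]
contact_force: [1.0, 0.3, -0.2]
width: 0.0554
grip_force: 25.0
```

Call:
step_arm --targets '[{"ax":0,"ay":0,"az":0,"tx":0,"ty":0,"tz":0,"claw":0.4},{"ax":0,"ay":0,"az":0,"tx":0,"ty":0,"tz":0,"claw":0.4}]'

```text
t: 9.03
position: [0.5489, 0.287, 0.1636]
eef_rot: [0.0, 0.605, 0.796, -0.0]
contact_force: [0.3, 0.5, -0.5]
width: 0.0555
grip_force: 25.0
```

Call:
step_arm --targets '[{"ax":0,"ay":0,"az":0,"tx":0,"ty":0,"tz":0,"claw":0.4},{"ax":0,"ay":0,"az":0,"tx":0,"ty":0,"tz":0,"claw":0.4}]'

```text
t: 9.2
position: [0.5489, 0.287, 0.1636]
eef_rot: [0.0, 0.605, 0.796, 0.0]
contact_force: [0.2, -0.4, 0.3]
width: 0.0558
grip_force: 25.0
```

The load has transferred, so I'll release and rise.

Call:
step_arm --targets '[{"ax":0,"ay":0,"az":0,"tx":0,"ty":0,"tz":0,"claw":0.7},{"ax":0,"ay":0,"az":0,"tx":0,"ty":0,"tz":0,"claw":0.8},{"ax":0,"ay":0,"az":0,"tx":0,"ty":0,"tz":0,"claw":1},{"ax":0,"ay":0,"az":0,"tx":0,"ty":0,"tz":0,"claw":1},{"ax":0,"ay":0,"az":0,"tx":0,"ty":0,"tz":0,"claw":1}]'

```text
t: 9.62
position: [0.5489, 0.287, 0.1635]
eef_rot: [-0.0, 0.605, 0.796, -0.0]
contact_force: [-0.8, 0.4, -0.2]
width: 0.0862
grip_force: 0.0
```

Call:
step_arm --targets '[{"ax":0,"ay":0,"az":0,"tx":0,"ty":0,"tz":0,"claw":1},{"ax":0,"ay":0,"az":0,"tx":0,"ty":0,"tz":0,"claw":1},{"ax":0,"ay":0,"az":0,"tx":0,"ty":0,"tz":-0.3,"claw":1},{"ax":0,"ay":0,"az":0,"tx":0,"ty":0,"tz":-0.5,"claw":1},{"ax":0,"ay":0,"az":0,"tx":0,"ty":0,"tz":-0.8,"claw":1}]'

```text
t: 10.03
position: [0.5471, 0.2864, 0.2257]
eef_rot: [-0.002, 0.605, 0.796, -0.002]
contact_force: [0.3, -0.2, -0.1]
width: 0.0881
grip_force: 0.0
```

Call:
step_arm --targets '[{"ax":0,"ay":0,"az":0,"tx":0,"ty":0,"tz":-0.8,"claw":1},{"ax":0,"ay":0,"az":0,"tx":0,"ty":0,"tz":-0.2,"claw":1},{"ax":0,"ay":0,"az":0,"tx":0,"ty":0,"tz":0,"claw":1}]'

```text
t: 10.28
position: [0.5508, 0.2877, 0.2722]
eef_rot: [0.002, 0.605, 0.796, 0.003]
contact_force: [0.3, -0.0, -0.9]
width: 0.088
grip_force: 0.0
```

```bash
python3 -c "
from h import *
A=[.4616,-.0414]
go(A+[.26],A+[.17],A+[.069])
c=cap('wrist','w2.png')
"
```

```text
t 10.2833 p [0.5508 0.2877 0.2722] F [ 0.34 -0.04 -0.91] w 0.08795910659967957 g 0.0
yaw x 105.59 z [ 0.0073  0.0022 -1.    ]
[ 0.4616 -0.0414  0.26  ] units [-7.325 -4.361  0.27 ]
[ 0.4616 -0.0414  0.17  ] units [-0.    -0.017  2.25 ]
[ 0.4616 -0.0414  0.069 ] units [-0.    -0.019  2.525]
```

View pics/w2.png

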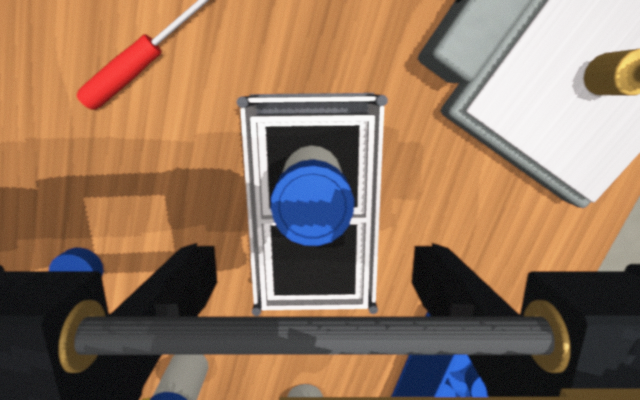

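The first jar stands upright in the far bay, with its lid at (312,205) and its body base inside the upper bay. Now the second jar.

Call:
step_arm --targets '[{"ax":0,"ay":0,"az":0,"tx":-0.61,"ty":-0.363,"tz":0,"claw":1},{"ax":0,"ay":0,"az":0,"tx":-0.61,"ty":-0.363,"tz":0,"claw":1},{"ax":0,"ay":0,"az":0,"tx":-0.61,"ty":-0.363,"tz":0,"claw":1},{"ax":0,"ay":0,"az":0,"tx":-0.61,"ty":-0.363,"tz":0,"claw":1},{"ax":0,"ay":0,"az":0,"tx":-0.61,"ty":-0.363,"tz":0,"claw":1}]'

```text
t: 10.75
position: [0.51, 0.1489, 0.265]
eef_rot: [-0.002, 0.605, 0.797, -0.001]
contact_force: [0.4, -0.2, 0.4]
width: 0.088
grip_force: 0.0
```

Call:
step_arm --targets '[{"ax":0,"ay":0,"az":0,"tx":-0.61,"ty":-0.363,"tz":0,"claw":1},{"ax":0,"ay":0,"az":0,"tx":-0.61,"ty":-0.363,"tz":0,"claw":1},{"ax":0,"ay":0,"az":0,"tx":-0.61,"ty":-0.363,"tz":0,"claw":1},{"ax":0,"ay":0,"az":0,"tx":-0.61,"ty":-0.363,"tz":0,"claw":1},{"ax":0,"ay":0,"az":0,"tx":-0.61,"ty":-0.363,"tz":0,"claw":1}]'

```text
t: 11.17
position: [0.4729, 0.0121, 0.2653]
eef_rot: [-0.002, 0.605, 0.797, -0.001]
contact_force: [0.1, 0.3, -0.1]
width: 0.088
grip_force: 0.0
```

Call:
step_arm --targets '[{"ax":0,"ay":0,"az":0,"tx":-0.61,"ty":-0.363,"tz":0,"claw":1},{"ax":0,"ay":0,"az":0,"tx":-0.61,"ty":-0.363,"tz":0,"claw":1},{"ax":0,"ay":0,"az":0,"tx":0,"ty":0,"tz":0.8,"claw":1},{"ax":0,"ay":0,"az":0,"tx":0,"ty":0,"tz":0.8,"claw":1},{"ax":0,"ay":0,"az":0,"tx":0,"ty":0,"tz":0.5,"claw":1}]'

```text
t: 11.58
position: [0.457, -0.0417, 0.1791]
eef_rot: [-0.003, 0.605, 0.796, -0.001]
contact_force: [-0.4, 0.1, -0.3]
width: 0.088
grip_force: 0.0
```

Call:
step_arm --targets '[{"ax":0,"ay":0,"az":0,"tx":0,"ty":0,"tz":0,"claw":1},{"ax":0,"ay":0,"az":0,"tx":0,"ty":0,"tz":0,"claw":1}]'

```text
t: 11.75
position: [0.458, -0.0412, 0.1815]
eef_rot: [-0.003, 0.605, 0.796, -0.001]
contact_force: [0.4, -0.3, 0.2]
width: 0.0881
grip_force: 0.0
```

```bash
python3 -c "
from h import *
A=[.4616,-.0414]
c=cap('wrist'); go(A+[.071])
u,v=proj(c,A+[.1]); m=cv2.inRange(cv2.cvtColor(c['frame'],cv2.COLOR_RGB2HSV),(100,120,60),(120,255,255))
n,L,st,ce=cv2.connectedComponentsWithStats(m)
print(u,v,[ (st[i],ce[i].round(0),ray(c,*ce[i],.1).round(4)) for i in range(1,n) if st[i,4]>1500])
"
```

```text
t 11.8 p [ 0.4594 -0.0416  0.1832] F [1.21 0.65 0.54] w 0.08823359858237739 g 0.0
yaw x 105.59 z [-1.7e-03  6.0e-04 -1.0e+00]
[ 0.4616 -0.0414  0.071 ] units [-0.012  0.06   2.805]
320.35947890596435 208.71158224147598 [(array([ 129,    0,   74,   30, 1613], dtype=int32), array([168.,  12.]), array([0.3447, 0.0496, 0.1   ])), (array([ 282,  164,   82,   84, 5401], dtype=int32), array([322., 206.]), array([ 0.4624, -0.0392,  0.1   ])), (array([ 596,  192,   44,   80, 1652], dtype=int32), array([624., 243.]), array([ 0.6686, -0.0087,  0.1   ])), (array([ 471,  222,   78,   69, 3874], dtype=int32), array([508., 255.]), array([ 0.5963, -0.0391,  0.1   ]))]
```

Call:
step_arm --targets '[{"ax":0,"ay":0,"az":0,"tx":0.03,"ty":0.07,"tz":0.6,"claw":1},{"ax":0,"ay":0,"az":0,"tx":0,"ty":0,"tz":0.7,"claw":1},{"ax":0,"ay":0,"az":0,"tx":0,"ty":0,"tz":0.7,"claw":1},{"ax":0,"ay":0,"az":0,"tx":0,"ty":0,"tz":0.5,"claw":1},{"ax":0,"ay":0,"az":0,"tx":0,"ty":0,"tz":0.3,"claw":1}]'

```text
t: 12.22
position: [0.4622, -0.0397, 0.0708]
eef_rot: [-0.0, 0.604, 0.797, -0.0]
contact_force: [0.0, -0.3, -0.7]
width: 0.0879
grip_force: 0.0
```

Call:
step_arm --targets '[{"ax":0,"ay":0,"az":0,"tx":0,"ty":0,"tz":0,"claw":1},{"ax":0,"ay":0,"az":0,"tx":0,"ty":0,"tz":0,"claw":0.4},{"ax":0,"ay":0,"az":0,"tx":0,"ty":0,"tz":0,"claw":0.4},{"ax":0,"ay":0,"az":0,"tx":0,"ty":0,"tz":0,"claw":0.4},{"ax":0,"ay":0,"az":0,"tx":0,"ty":0,"tz":0,"claw":0.4}]' --force 25

```text
t: 12.63
position: [0.4632, -0.0402, 0.0729]
eef_rot: [0.001, 0.605, 0.797, 0.0]
contact_force: [0.7, -0.9, 0.4]
width: 0.0635
grip_force: 0.0
```

Call:
step_arm --targets '[{"ax":0,"ay":0,"az":0,"tx":0,"ty":0,"tz":0,"claw":0.4},{"ax":0,"ay":0,"az":0,"tx":0,"ty":0,"tz":0,"claw":0.4},{"ax":0,"ay":0,"az":0,"tx":0,"ty":0,"tz":0,"claw":0.4},{"ax":0,"ay":0,"az":0,"tx":0,"ty":0,"tz":0,"claw":0.4}]'

```text
t: 12.97
position: [0.463, -0.0402, 0.0724]
eef_rot: [0.001, 0.605, 0.796, 0.0]
contact_force: [0.4, 0.8, 6.2]
width: 0.0552
grip_force: 25.0
```

Call:
step_arm --targets '[{"ax":0,"ay":0,"az":0,"tx":0,"ty":0,"tz":-0.3,"claw":0.4},{"ax":0,"ay":0,"az":0,"tx":0,"ty":0,"tz":-0.6,"claw":0.4},{"ax":0,"ay":0,"az":0,"tx":0,"ty":0,"tz":-0.8,"claw":0.4},{"ax":0,"ay":0,"az":0,"tx":0,"ty":0,"tz":-0.8,"claw":0.4},{"ax":0,"ay":0,"az":0,"tx":0,"ty":0,"tz":-0.8,"claw":0.4}]'

```text
t: 13.38
position: [0.461, -0.0395, 0.204]
eef_rot: [-0.001, 0.605, 0.796, -0.0]
contact_force: [1.7, -0.6, -1.8]
width: 0.0552
grip_force: 25.0
```

Call:
step_arm --targets '[{"ax":0,"ay":0,"az":0,"tx":0,"ty":0,"tz":-0.8,"claw":0.4},{"ax":0,"ay":0,"az":0,"tx":0,"ty":0,"tz":-0.6,"claw":0.4},{"ax":0,"ay":0,"az":0,"tx":0,"ty":0,"tz":0,"claw":0.4},{"ax":0,"ay":0,"az":0,"tx":0,"ty":0,"tz":0,"claw":0.4},{"ax":0,"ay":0,"az":0,"tx":0,"ty":0,"tz":0,"claw":0.4}]'

```text
t: 13.8
position: [0.461, -0.0395, 0.2575]
eef_rot: [-0.001, 0.605, 0.796, -0.0]
contact_force: [0.4, -0.5, -3.1]
width: 0.0553
grip_force: 25.0
```

```bash
python3 -c "
from h import *
go([.573,.199,.26])"
```

```text
t 13.8 p [ 0.461  -0.0395  0.2575] F [ 0.4  -0.49 -3.15] w 0.05531175994973304 g 24.997810693457723
yaw x 105.58 z [-0.0029  0.001  -1.    ]
[0.573 0.199 0.26 ] units [ 4.993  4.298 -0.064]
```

Call:
step_arm --targets '[{"ax":0,"ay":0,"az":0,"tx":0.25,"ty":0.215,"tz":0,"claw":0.4},{"ax":0,"ay":0,"az":0,"tx":0.5,"ty":0.43,"tz":0,"claw":0.4},{"ax":0,"ay":0,"az":0,"tx":0.5,"ty":0.43,"tz":0,"claw":0.4},{"ax":0,"ay":0,"az":0,"tx":0.5,"ty":0.43,"tz":0,"claw":0.4},{"ax":0,"ay":0,"az":0,"tx":0.5,"ty":0.43,"tz":0,"claw":0.4}]'

```text
t: 14.22
position: [0.5114, 0.0687, 0.2565]
eef_rot: [-0.002, 0.605, 0.796, -0.001]
contact_force: [0.8, -0.3, -2.7]
width: 0.0552
grip_force: 25.0
```

Call:
step_arm --targets '[{"ax":0,"ay":0,"az":0,"tx":0.5,"ty":0.43,"tz":0,"claw":0.4},{"ax":0,"ay":0,"az":0,"tx":0.5,"ty":0.43,"tz":0,"claw":0.4},{"ax":0,"ay":0,"az":0,"tx":0.5,"ty":0.43,"tz":0,"claw":0.4},{"ax":0,"ay":0,"az":0,"tx":0.5,"ty":0.43,"tz":0,"claw":0.4},{"ax":0,"ay":0,"az":0,"tx":0.5,"ty":0.43,"tz":0,"claw":0.4}]'

```text
t: 14.63
position: [0.5674, 0.1881, 0.256]
eef_rot: [-0.002, 0.605, 0.796, -0.002]
contact_force: [0.3, 0.8, -2.0]
width: 0.0557
grip_force: 25.0
```

Call:
step_arm --targets '[{"ax":0,"ay":0,"az":0,"tx":0.25,"ty":0.215,"tz":0,"claw":0.4},{"ax":0,"ay":0,"az":0,"tx":0,"ty":0,"tz":0,"claw":0.4},{"ax":0,"ay":0,"az":0,"tx":0,"ty":0,"tz":0,"claw":0.4},{"ax":0,"ay":0,"az":0,"tx":0,"ty":0,"tz":0,"claw":0.4}]'

```text
t: 14.97
position: [0.5732, 0.198, 0.2581]
eef_rot: [-0.001, 0.605, 0.796, -0.001]
contact_force: [0.1, -0.2, -3.0]
width: 0.0552
grip_force: 25.0
```

```bash
python3 -c "
from h import *
go([.573,.199,.26],[.573,.199,.17])
cap('scene','s3.png')"
```

```text
t 14.9667 p [0.5732 0.198  0.2581] F [ 0.12 -0.24 -2.99] w 0.05516267811009796 g 24.997820667922497
yaw x 105.57 z [-2.7e-03 -9.0e-04 -1.0e+00]
[0.573 0.199 0.26 ] units [ 0.025  0.002 -0.048]
[0.573 0.199 0.17 ] units [0.    0.006 2.25 ]
```

View pics/s3.png

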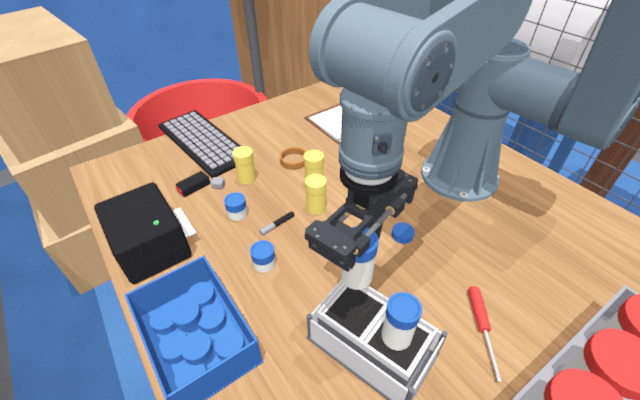

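The first jar stands upright in its bay, lid at (403,310). The second is held above the other bay, at (357,265). I'll lower it.

Call:
step_arm --targets '[{"ax":0,"ay":0,"az":0,"tx":0,"ty":0,"tz":0.3,"claw":0.4},{"ax":0,"ay":0,"az":0,"tx":0,"ty":0,"tz":0.6,"claw":0.4},{"ax":0,"ay":0,"az":0,"tx":0,"ty":0,"tz":0.6,"claw":0.4},{"ax":0,"ay":0,"az":0,"tx":0,"ty":0,"tz":0.4,"claw":0.4},{"ax":0,"ay":0,"az":0,"tx":0,"ty":0,"tz":0.2,"claw":0.4}]'

```text
t: 15.43
position: [0.5721, 0.1977, 0.172]
eef_rot: [-0.002, 0.605, 0.796, -0.002]
contact_force: [-1.2, 0.6, -2.9]
width: 0.0554
grip_force: 25.0
```

Call:
step_arm --targets '[{"ax":0,"ay":0,"az":0,"tx":0,"ty":0,"tz":0.06,"claw":0.4},{"ax":0,"ay":0,"az":0,"tx":0,"ty":0,"tz":0.06,"claw":0.4},{"ax":0,"ay":0,"az":0,"tx":0,"ty":0,"tz":0.06,"claw":0.4},{"ax":0,"ay":0,"az":0,"tx":0,"ty":0,"tz":0.06,"claw":0.4},{"ax":0,"ay":0,"az":0,"tx":0,"ty":0,"tz":0,"claw":0.4}]'

```text
t: 15.85
position: [0.5744, 0.199, 0.1664]
eef_rot: [0.0, 0.605, 0.796, 0.0]
contact_force: [0.0, 0.9, -2.3]
width: 0.0554
grip_force: 25.0
```

Call:
step_arm --targets '[{"ax":0,"ay":0,"az":0,"tx":0,"ty":0,"tz":0.06,"claw":0.4},{"ax":0,"ay":0,"az":0,"tx":0,"ty":0,"tz":0.06,"claw":0.4},{"ax":0,"ay":0,"az":0,"tx":0,"ty":0,"tz":0.06,"claw":0.4},{"ax":0,"ay":0,"az":0,"tx":0,"ty":0,"tz":0,"claw":0.4},{"ax":0,"ay":0,"az":0,"tx":0,"ty":0,"tz":0,"claw":0.4}]'

```text
t: 16.27
position: [0.574, 0.199, 0.1586]
eef_rot: [-0.0, 0.605, 0.796, -0.0]
contact_force: [0.2, 0.3, -1.6]
width: 0.0553
grip_force: 25.0
```

Call:
step_arm --targets '[{"ax":0,"ay":0,"az":0,"tx":0,"ty":0,"tz":0,"claw":0.4},{"ax":0,"ay":0,"az":0,"tx":0,"ty":0,"tz":0,"claw":0.4}]'

```text
t: 16.43
position: [0.574, 0.1989, 0.1587]
eef_rot: [-0.0, 0.605, 0.796, -0.0]
contact_force: [0.0, 0.4, -1.3]
width: 0.0555
grip_force: 25.0
```

Call:
step_arm --targets '[{"ax":0,"ay":0,"az":0,"tx":0,"ty":0,"tz":0.06,"claw":0.4},{"ax":0,"ay":0,"az":0,"tx":0,"ty":0,"tz":0.06,"claw":0.4},{"ax":0,"ay":0,"az":0,"tx":0,"ty":0,"tz":0.04,"claw":0.4},{"ax":0,"ay":0,"az":0,"tx":0,"ty":0,"tz":0,"claw":0.4},{"ax":0,"ay":0,"az":0,"tx":0,"ty":0,"tz":0,"claw":0.4}]'

```text
t: 16.85
position: [0.5741, 0.199, 0.1523]
eef_rot: [0.0, 0.605, 0.796, 0.0]
contact_force: [-0.5, -0.6, -1.9]
width: 0.0556
grip_force: 25.0
```

Call:
step_arm --targets '[{"ax":0,"ay":0,"az":0,"tx":0,"ty":0,"tz":0,"claw":0.4},{"ax":0,"ay":0,"az":0,"tx":0,"ty":0,"tz":0,"claw":0.4}]'

```text
t: 17.02
position: [0.5741, 0.199, 0.1524]
eef_rot: [0.0, 0.605, 0.796, 0.0]
contact_force: [-0.5, -0.2, -0.8]
width: 0.0555
grip_force: 25.0
```

Call:
step_arm --targets '[{"ax":0,"ay":0,"az":0,"tx":0,"ty":0,"tz":0,"claw":0.4},{"ax":0,"ay":0,"az":0,"tx":0,"ty":0,"tz":0,"claw":0.4}]'

```text
t: 17.18
position: [0.5741, 0.199, 0.1524]
eef_rot: [0.0, 0.605, 0.796, 0.0]
contact_force: [-0.3, -0.4, -0.9]
width: 0.0554
grip_force: 25.0
```

Call:
step_arm --targets '[{"ax":0,"ay":0,"az":0,"tx":0,"ty":0,"tz":0,"claw":0.4}]'

```text
t: 17.27
position: [0.5741, 0.199, 0.1524]
eef_rot: [0.0, 0.605, 0.796, 0.0]
contact_force: [-0.1, 0.6, -1.5]
width: 0.0557
grip_force: 25.0
```

Call:
step_arm --targets '[{"ax":0,"ay":0,"az":0,"tx":0,"ty":0,"tz":0.06,"claw":0.4},{"ax":0,"ay":0,"az":0,"tx":0,"ty":0,"tz":0.06,"claw":0.4},{"ax":0,"ay":0,"az":0,"tx":0,"ty":0,"tz":0.05,"claw":0.4},{"ax":0,"ay":0,"az":0,"tx":0,"ty":0,"tz":0,"claw":0.4},{"ax":0,"ay":0,"az":0,"tx":0,"ty":0,"tz":0,"claw":0.4}]'

```text
t: 17.68
position: [0.5741, 0.199, 0.1454]
eef_rot: [-0.0, 0.605, 0.796, 0.0]
contact_force: [0.4, -0.0, -0.2]
width: 0.0555
grip_force: 25.0
```

Call:
step_arm --targets '[{"ax":0,"ay":0,"az":0,"tx":0,"ty":0,"tz":0,"claw":0.4},{"ax":0,"ay":0,"az":0,"tx":0,"ty":0,"tz":0,"claw":0.4}]'

```text
t: 17.85
position: [0.5741, 0.199, 0.1456]
eef_rot: [0.0, 0.605, 0.796, 0.0]
contact_force: [-0.1, 0.3, -0.6]
width: 0.0553
grip_force: 25.0
```

Call:
step_arm --targets '[{"ax":0,"ay":0,"az":0,"tx":0,"ty":0,"tz":0,"claw":0.4},{"ax":0,"ay":0,"az":0,"tx":0,"ty":0,"tz":0,"claw":0.4}]'

```text
t: 18.02
position: [0.5741, 0.199, 0.1456]
eef_rot: [0.0, 0.605, 0.796, 0.0]
contact_force: [0.9, 0.1, -0.6]
width: 0.0554
grip_force: 25.0
```

Call:
step_arm --targets '[{"ax":0,"ay":0,"az":0,"tx":0,"ty":0,"tz":0,"claw":0.4}]'

```text
t: 18.1
position: [0.5741, 0.199, 0.1456]
eef_rot: [0.0, 0.605, 0.796, 0.0]
contact_force: [-0.7, 0.2, -0.7]
width: 0.0556
grip_force: 25.0
```

Call:
step_arm --targets '[{"ax":0,"ay":0,"az":0,"tx":0,"ty":0,"tz":0,"claw":0.4}]'

```text
t: 18.18
position: [0.5741, 0.199, 0.1456]
eef_rot: [0.0, 0.605, 0.796, 0.0]
contact_force: [1.0, 0.1, 0.1]
width: 0.0557
grip_force: 25.0
```

Mean is about −0.4 N, so I'll go 3 mm further and then release.

Call:
step_arm --targets '[{"ax":0,"ay":0,"az":0,"tx":0,"ty":0,"tz":0.04,"claw":0.4},{"ax":0,"ay":0,"az":0,"tx":0,"ty":0,"tz":0.035,"claw":0.4},{"ax":0,"ay":0,"az":0,"tx":0,"ty":0,"tz":0,"claw":0.4},{"ax":0,"ay":0,"az":0,"tx":0,"ty":0,"tz":0,"claw":0.4},{"ax":0,"ay":0,"az":0,"tx":0,"ty":0,"tz":0,"claw":0.4}]'

```text
t: 18.6
position: [0.5741, 0.199, 0.1425]
eef_rot: [0.0, 0.605, 0.796, 0.0]
contact_force: [-0.3, -0.2, 0.7]
width: 0.0554
grip_force: 25.0
```

Call:
step_arm --targets '[{"ax":0,"ay":0,"az":0,"tx":0,"ty":0,"tz":0,"claw":0.4},{"ax":0,"ay":0,"az":0,"tx":0,"ty":0,"tz":0,"claw":0.4}]'

```text
t: 18.77
position: [0.5741, 0.199, 0.1426]
eef_rot: [0.0, 0.605, 0.796, 0.0]
contact_force: [0.2, 0.2, -0.3]
width: 0.0556
grip_force: 25.0
```

Call:
step_arm --targets '[{"ax":0,"ay":0,"az":0,"tx":0,"ty":0,"tz":0,"claw":0.7},{"ax":0,"ay":0,"az":0,"tx":0,"ty":0,"tz":0,"claw":0.8},{"ax":0,"ay":0,"az":0,"tx":0,"ty":0,"tz":0,"claw":1},{"ax":0,"ay":0,"az":0,"tx":0,"ty":0,"tz":0,"claw":1},{"ax":0,"ay":0,"az":0,"tx":0,"ty":0,"tz":0,"claw":1}]'

```text
t: 19.18
position: [0.574, 0.199, 0.1425]
eef_rot: [-0.0, 0.605, 0.796, -0.0]
contact_force: [-0.3, -0.5, -0.6]
width: 0.086
grip_force: 0.0
```

Call:
step_arm --targets '[{"ax":0,"ay":0,"az":0,"tx":0,"ty":0,"tz":0,"claw":1},{"ax":0,"ay":0,"az":0,"tx":0,"ty":0,"tz":0,"claw":1},{"ax":0,"ay":0,"az":0,"tx":0,"ty":0,"tz":-0.3,"claw":1},{"ax":0,"ay":0,"az":0,"tx":0,"ty":0,"tz":-0.5,"claw":1},{"ax":0,"ay":0,"az":0,"tx":0,"ty":0,"tz":-0.8,"claw":1}]'

```text
t: 19.6
position: [0.5721, 0.1986, 0.2048]
eef_rot: [-0.002, 0.605, 0.796, -0.002]
contact_force: [0.2, -0.4, -0.5]
width: 0.0882
grip_force: 0.0
```

Call:
step_arm --targets '[{"ax":0,"ay":0,"az":0,"tx":0,"ty":0,"tz":-0.8,"claw":1},{"ax":0,"ay":0,"az":0,"tx":0,"ty":0,"tz":-0.8,"claw":1},{"ax":0,"ay":0,"az":0,"tx":-0.5,"ty":0,"tz":0,"claw":1},{"ax":0,"ay":0,"az":0,"tx":-0.8,"ty":0,"tz":0,"claw":1},{"ax":0,"ay":0,"az":0,"tx":-0.8,"ty":0,"tz":0,"claw":1}]'

```text
t: 20.02
position: [0.5971, 0.118, 0.2729]
eef_rot: [0.001, 0.604, 0.797, 0.001]
contact_force: [-0.4, 0.9, -0.7]
width: 0.0882
grip_force: 0.0
```

Call:
step_arm --targets '[{"ax":0,"ay":0,"az":0,"tx":-0.8,"ty":0,"tz":0,"claw":1},{"ax":0,"ay":0,"az":0,"tx":-0.4,"ty":0,"tz":0,"claw":1},{"ax":0,"ay":0,"az":0,"tx":0,"ty":0,"tz":0,"claw":1},{"ax":0,"ay":0,"az":0,"tx":0,"ty":0,"tz":0,"claw":1}]'

```text
t: 20.35
position: [0.6097, 0.0712, 0.2712]
eef_rot: [0.0, 0.605, 0.796, 0.0]
contact_force: [-0.5, -0.0, -0.5]
width: 0.0883
grip_force: 0.0
```

```bash
python3 -c "
from h import *
cap('scene','s4.png');cap('top','t4.png')"
python3 - <<'E'
import cv2,numpy as np
a=cv2.imread('pics/s4.png')[220:400,270:470];b=cv2.imread('pics/t4.png')[110:290,100:300]
cv2.imwrite('pics/f.png',cv2.resize(np.hstack([a,b]),None,fx=2,fy=2,interpolation=cv2.INTER_CUBIC))
E
```

```text
(no output)
```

View pics/f.png

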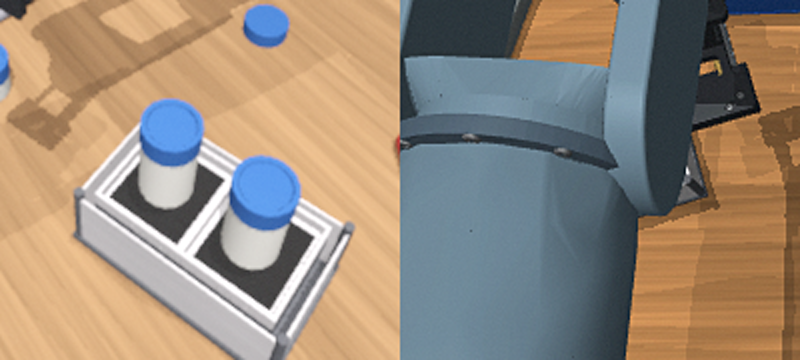

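Both jars stand upright, one per bay, with lids at crop (172,130) and (265,190). The tray has sunk and the gripper is clear. I'll let it settle briefly, then hand in.

Call:
step_arm --targets '[{"ax":0,"ay":0,"az":0,"tx":0,"ty":0,"tz":0,"claw":1},{"ax":0,"ay":0,"az":0,"tx":0,"ty":0,"tz":0,"claw":1},{"ax":0,"ay":0,"az":0,"tx":0,"ty":0,"tz":0,"claw":1},{"ax":0,"ay":0,"az":0,"tx":0,"ty":0,"tz":0,"claw":1},{"ax":0,"ay":0,"az":0,"tx":0,"ty":0,"tz":0,"claw":1}]'

```text
t: 20.87
position: [0.6094, 0.0723, 0.2705]
eef_rot: [-0.0, 0.604, 0.797, 0.0]
contact_force: [0.1, 0.1, 0.7]
width: 0.0883
grip_force: 0.0
```

```bash
python3 -c "
from h import *
print(ticket.sign_off())"
```

```text
the job is handed in; nothing more can be done
None
```

Both tall jars are standing upright on the lift tray, one in each bay, each lowered until the tray carried its weight before release, and the job was handed in at about 21 s of the 58 s allowed; no verdict was returned.

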